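Latch the keeper link over a jig stud

ROBOT

A 7-joint arm with a two-finger parallel gripper is mounted at the origin on a cart in front of the work surface, level with it; the furniture and walls round the work are solid. World frame = base frame: x ahead of the robot, y to its left, z up, the work surface at z = 0. Lengths are in m, angles in rad, forces in N, time in s.
With the tool pointing down it reaches from about 0.4 to 0.85 m from the base axis. Payload 10.4 kg.
Tool frame: the origin (TCP) lies midway between the tips of the shut fingers; the grasp point (between the pads) lies 19 mm behind it; z points along the fingers, y is the line along which they close (so a half turn about z gives the same grasp; the last joint's range is limited). The gripper opens to 87 mm and grips with 3 to 60 N. Pads are 19 mm wide; open, the fingers measure 117 mm over their backs; the gripper's body (75 mm by 190 mm) begins 51 mm behind the grasp point.
Start: joints at [-1.173, 0.332, -0.065, 1.46, 0.022, 1.35, -0.088], TCP at [0.255, 0.571, 0.223] pointing down, gripper open.
Joint ranges: [-2.6, 2.6], [-0.5, 2.12], [-1.47, 1.34], [0.16, 2.42], [-1.27, 4.41], [0.06, 2.06], [-2.6, 2.6]. Speed limits (rad/s): [2.22, 2.22, 2.79, 2.79, 3.14, 3.14, 3.14].

INTERFACE

Orientations are given as a unit quaternion [x, y, z, w].
In Python, from bench import sensors, eyes, order gives the robot as it stands.
- The arm moves only by the tool arm_command, never from a script. Its argument "steps" is a list of rows, each an object with "rot": the turn, a rotation vector about the world's x, y, z in degrees, a list of three; "slide": the shift along the world's x, y, z in m, a list of three; "grip": the opening, from 0 (shut) to 1 (fully open). A call has exactly 8 rows; each row shifts and turns the commanded pose from where the row before left it; what a row does not reach is not made up. A row lasts 1/8 s, in which the tool goes at most 62.5 mm and 10.7 degrees, less where a joint would pass 70% of its speed; a pose out of reach is approached as far as the arm can. A call with a gripper value outside its range is refused whole. The fingers move at their own pace and stop on an object; "newtons" is the grip in N (left out, the last holds). Time passes only in rows, so rows that do not move let the fingers close, or fill a call up. It gives the time, the measured TCP pose, the force, the opening and the grip force at its end, in the units of the state.
- sensors.read_state(): the state, without advancing time (a new reading comes with each control period).
- eyes.camera(name): name is "scene" or "top" or "wrist"; returns a dict with "pixels" (420x560x3 uint8, red, green, blue), "intrinsics" (3x3 intrinsics, pixels), "pose" (4x4, takes a point from camera to world coordinates). Camera axes: x right, y down, z forward; pixel columns grow to the right and rows downward; lengths in m; the calibration is good to about 2 mm. The wrist camera is an equidistant fisheye: a pixel r from the principal point sees the ray r / f radians off the axis. A picture is of the moment at which its call begins. There is no depth.
- order.close_job(): hands the job in; it is judged then, once.
Trained networks look in a picture, given as the dict that the camera call returned (one of the last four; its "shot" number tells which), for a name from the list of things; names that differ only in an ending like _2 or _b are one class to them, and where a whole thing is asked for, a point or a joint stands for the part that bears it (a point fixed in the world has none). Each returns a list of dicts, best first, with "conf" (0 to 1); they miss things now and then, are a little off and sometimes report something else, mostly with a low value. They report only what shows in the picture. A call takes as long as a camera call. They do not tell look-alikes from the thing itself.
- eyes.look_for(name, picture): "bbox" ([left, top, right, bottom] in pixels, round what is visible of it).
The state is a dict: "time": time; "joint_positions": joint angles; "joint_vel": joint speeds; "joint_torque": joint torques, N m; "ee_pos": TCP position; "eef_rot": TCP orientation; "ft_force": force on the tool from outside, world axes, zero at the start; "torque": the same for the moment, N m; "width": finger opening in m; "grip_force": force on a finger pad.
Only numpy, scipy, OpenCV 4.12 (cv2) and the standard library are available. Lean on these libraries where they do the work, as an engineer would, in place of code of your own. Each camera call takes 0.05 s, during which the arm holds its last target. There are 200 camera calls.

TASK

The steel offcut in the welding jig needs its hold-down. Take the loose oblong-eyed keeper link by its upright fin, tilt it nose-down and push the spring gate back with its nose bar so that the eye goes over the stud's wide head, draw the nose bar in under the head against the stem, then tip the tail down into its bay so that the link lies flat and straight over the offcut and the gate has sprung shut. Let go, and leave the other things on the bench where they are.

Things in the scene. Friction and masses are not known exactly. Their poses are not given: they have to be found in the camera images.
- jig: Welding jig, fixed to the bench: dark steel base 210 x 100 x 12 mm. Origin: centre of its underside; z up; +x runs from the gate end, nearer the robot, to the tail bay (yaw within 20 deg). In a row along x, jig mm: gate housing block x -100 to -76, 44 wide, up to z 62; gate plate; stud at x -35; channel offcut x -3 to 43, y +-40, flange tops at z 42, fixed; tail bay x 62 to 96.
- stud (a point): On the stud's axis at the underside of its head: jig (-35, 0, 53) mm, axes as the jig's. Stem below 10 mm in diameter; head a disc 32 mm wide, 5 mm thick, top 5 mm above this point. A level link cannot pass the head: it goes on tilted tail-up 30 to 40 deg, nose bar lowered past the head's gate-side edge, then drawn in to within 4 mm of the stem; then the tail can swing down.
- gate (a joint): Spring gate: upright steel plate 30 mm wide, jig z 40 to 74, 16 mm higher than the head's top. At 0 m its face stands 18 mm from the stud's axis on the -x side, 2 mm off the head's edge. Pushed along jig -x the value grows, to 0.014 m at most; spring about 2 N at rest, 5 N at 8 mm, 7 N at the end; it springs shut. The nose bar needs it 7 to 9 mm back to get down past the head.
- bay (a point): Centre of the tail bay's floor, jig (79, 0, 42) mm, level with the offcut's flange tops, axes as the jig's. The floor is 34 mm long (x) between two cheeks 32 mm apart (y) and 14 mm high, open at both ends. The link's 24 mm wide tail lies in it.
- link: Keeper link, loose, plain steel, 0.15 to 0.3 kg, lying flat, fin up, its eye roughly towards the robot (yaw within 35 deg). Origin: underside of the shank below the fin's centre; x to the tail, z up. Shank: flat bar 24 wide, 8 thick, x -33 to 65 mm. Held by the fin (fin). When home its underside is at jig z 42, its origin at jig x 18 to 23 mm, its axes along the jig's.
- fin (a point): Middle of the fin, link (0, 0, 24) mm, axes as the link's. The fin is an upright plate 40 mm long (x) and 10 thick (y), on the middle of the shank, from z 8 (the shank's top) to z 40.
- nose_bar (a point): Middle of the nose bar's axis, the end of the eye away from the tail: link (-67, 0, 4) mm, axes as the link's. The eye is a rectangular loop of 8 mm round bar, opening 27 mm along x by 38 mm along y, outside x -71 to -28, y +-27 mm. Touching the stem this point is 9 mm from the stud's axis; when home 9 to 14 mm from it on the gate side and 7 mm below the head's underside.
- tail_end (a point): Middle of the lower edge of the shank's tail end, link (65, 0, 0) mm.
- tin: Small olive steel tin 73 x 103 x 33 mm, bystander; origin under its centre.
- tub: Round tub 69 mm across and 69 high, bystander; origin under its centre.
- nut: Hexagon nut 30 x 34 x 16 mm, bystander; origin under its centre.
Not all that is in view belongs to the job. Leave any black look-alike of the link alone.

How it is judged:
By the outcome, as a careful person would: the job done as asked, in the order asked, and still so for the second after the job is handed in, with the robot touching nothing.
It also fails if it takes over 50 s, if anything falls off the work surface, if the arm or the gripper's body presses on something with over 40 N, if the wrist force passes 120 N, or if a joint passes its speed limit or range.

## Working session

There is one attempt and no reset: what is moved stays moved. The work goes in short steps, Python scripts to look and compute and a tool call to move; the robot and the scene stay as the last step left them, time stands still between calls to the robot, and variables do not carry over. Pictures are saved under pics/ and viewed, at most 10 in all, crops included, and the job is handed in when it is done.

Besides the shell and the picture viewer there is one more tool, called after "Emit:" as a command line: name --argument value ..., lists and objects as JSON in quotes. arm_command: Moves the arm, as the interface text tells. Its arguments: {"type":"object","properties":{"steps":{"type":"array","items":{"type":"object","properties":{"rot":{"type":"array","items":{"type":"number"}},"slide":{"type":"array","items":{"type":"number"}},"grip":{"type":"number"}}}},"newtons":{"type":"number"}},"required":["steps"]}

```bash
mkdir -p pics; ls; cat > h.py <<'E'
import numpy as np, cv2
from bench import sensors, eyes, order
def ray(p,uv):
    K=p["intrinsics"];T=np.array(p["pose"]);d=np.array([(uv[0]-K[0][2])/K[0][0],(uv[1]-K[1][2])/K[1][1],1.])
    return T[:3,3],T[:3,:3]@d
def at_z(p,uv,z):
    o,d=ray(p,uv);return o+d*(z-o[2])/d[2]
def proj(p,X):
    K=np.array(p["intrinsics"]);T=np.array(p["pose"]);c=T[:3,:3].T@(np.array(X)-T[:3,3]);q=K@c;return q[:2]/q[2]
def save(p,n,crop=None,s=1):
    im=p["pixels"][:,:,::-1]
    if crop: im=im[crop[1]:crop[3],crop[0]:crop[2]]
    cv2.imwrite("pics/"+n,cv2.resize(np.ascontiguousarray(im),None,fx=s,fy=s,interpolation=cv2.INTER_CUBIC))
E
python3 - <<'E'
from h import *
for n in ["scene","top"]:
    p=eyes.camera(n);save(p,n+"1.png")
    print(n,np.round(p["pose"],3).tolist(),np.round(p["intrinsics"],1).tolist())
    for t in ["jig","stud","gate","bay","link","fin","nose_bar","tail_end","tin","tub","nut"]:
        try: print(t,[(np.round(d["bbox"]).tolist(),round(d["conf"],2)) for d in eyes.look_for(t,p)][:4])
        except Exception as e: print(t,e)
s=sensors.read_state();print(s["time"],s["ee_pos"],s["eef_rot"],s["width"])
E
```

```text
pics
scene [[0.843, -0.408, 0.352, 0.252], [-0.538, -0.66, 0.524, -0.537], [0.019, -0.631, -0.776, 0.791], [0.0, 0.0, 0.0, 1.0]] [[495.8, 0.0, 276.5], [0.0, 495.8, 216.7], [0.0, 0.0, 1.0]]
jig [([173.0, 142.0, 276.0, 222.0], 0.61)]
stud [([173.0, 137.0, 274.0, 220.0], 0.6), ([306.0, 134.0, 358.0, 181.0], 0.22)]
gate [([184.0, 170.0, 209.0, 190.0], 0.7)]
bay [([172.0, 139.0, 276.0, 220.0], 0.95), ([234.0, 271.0, 306.0, 299.0], 0.58)]
link [([231.0, 274.0, 309.0, 294.0], 0.96), ([315.0, 314.0, 400.0, 354.0], 0.76), ([211.0, 330.0, 276.0, 401.0], 0.62)]
fin [([321.0, 316.0, 400.0, 354.0], 0.83), ([210.0, 327.0, 277.0, 404.0], 0.81), ([234.0, 269.0, 304.0, 298.0], 0.74)]
nose_bar [([319.0, 314.0, 402.0, 350.0], 0.98), ([231.0, 269.0, 307.0, 302.0], 0.95)]
tail_end [([235.0, 269.0, 307.0, 298.0], 0.94), ([211.0, 327.0, 276.0, 403.0], 0.71), ([317.0, 314.0, 401.0, 354.0], 0.57)]
tin [([305.0, 137.0, 358.0, 181.0], 0.72), ([232.0, 270.0, 306.0, 300.0], 0.69)]
tub [([361.0, 184.0, 398.0, 230.0], 0.65)]
nut [([194.0, 236.0, 206.0, 256.0], 0.76), ([232.0, 269.0, 308.0, 299.0], 0.21)]
top [[0.0
[... 275 characters left out ...]
196.0, 168.0, 252.0, 254.0], 0.65)]
link [([338.0, 269.0, 392.0, 287.0], 0.82), ([366.0, 187.0, 413.0, 230.0], 0.71), ([306.0, 207.0, 339.0, 258.0], 0.56)]
fin [([362.0, 181.0, 410.0, 229.0], 0.85), ([341.0, 267.0, 397.0, 282.0], 0.76), ([305.0, 210.0, 341.0, 260.0], 0.57)]
nose_bar [([341.0, 269.0, 395.0, 287.0], 0.97), ([369.0, 186.0, 410.0, 231.0], 0.89), ([304.0, 210.0, 339.0, 258.0], 0.84)]
tail_end [([339.0, 266.0, 390.0, 288.0], 0.9), ([367.0, 185.0, 410.0, 229.0], 0.79)]
tin [([232.0, 108.0, 274.0, 137.0], 0.56)]
tub [([310.0, 116.0, 337.0, 146.0], 0.69)]
nut []
1.2 [0.25529632 0.57049182 0.22254964] [ 2.08863264e-01  9.77944854e-01  1.58173481e-05 -7.06660257e-06] 0.0873386833299831
```

View pics/scene1.png

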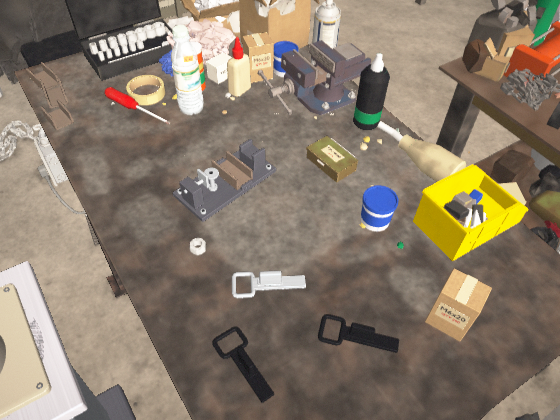

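View pics/top1.png

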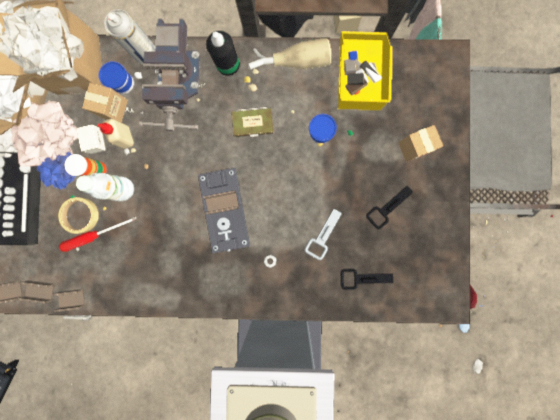

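```bash
python3 - <<'E'
from h import *
P={n:eyes.camera(n) for n in["scene","top"]}
def c(n,b): return cv2.resize(P[n]["pixels"][b[1]:b[3],b[0]:b[2],::-1],(400,300),interpolation=cv2.INTER_CUBIC)
# each crop 4:3
im=np.vstack([np.hstack([c("scene",(164,130,284,220)),c("top",(164,162,284,252))]),np.hstack([c("scene",(210,255,318,336)),c("top",(290,200,370,260))])])
cv2.imwrite("pics/comp.png",im)
E
```

```text
(no output)
```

View pics/comp.png

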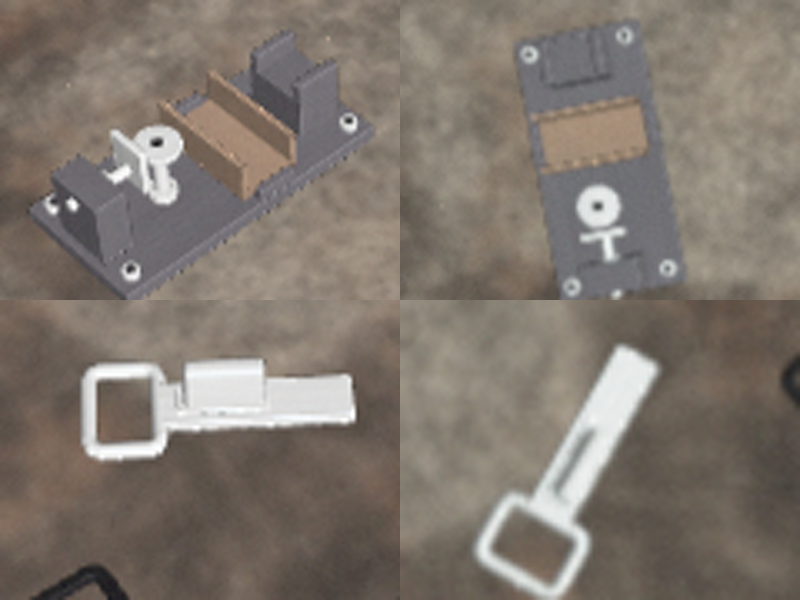

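```bash
cat > fit.py <<'E'
from h import *
from scipy.optimize import minimize
def box(x0,x1,y0,y1,z0,z1): return np.array([[x,y,z] for x in(x0,x1) for y in(y0,y1) for z in(z0,z1)])/1000
LINK=[box(-33,65,-12,12,0,8),box(-20,20,-5,5,8,40)]
HOLE=box(-63,-36,-19,19,4,4)
LOOP=[box(-69.5,-63,-25,25,0,8),box(-36,-29,-25,25,0,8),box(-69.5,-29,-27,-19,1,7),box(-69.5,-29,19,27,1,7)]
JIG=[box(-105,105,-50,50,0,12),box(-100,-76,-22,22,12,62),box(-3,43,-40,40,12,42),box(62,96,-22,22,12,42),box(62,96,-22,-16,42,56),box(62,96,16,22,42,56),
 np.array([[-35+16*np.cos(a),16*np.sin(a),z] for a in np.linspace(0,6.28,24) for z in (53,58)])/1000,box(-57,-53,-15,15,40,74)]
S=6
def pose(x,V):
    c,s=np.cos(x[2]),np.sin(x[2]);return V@np.array([[c,s,0],[-s,c,0],[0,0,1]])+[x[0],x[1],0]
def render(p,parts,x,b):
    m=np.zeros(((b[3]-b[1])*S,(b[2]-b[0])*S),np.uint8)
    for V in parts:
        W=pose(x,V);uv=np.array([proj(p,w) for w in W]);q=((uv-[b[0],b[1]]+.5)*S*16).astype(np.int32)
        cv2.fillConvexPoly(m,cv2.convexHull(q),255,shift=4)
    return cv2.resize(m,None,fx=1/S,fy=1/S,interpolation=cv2.INTER_AREA).astype(float)/255
def fit(ps,masks,bs,parts,x0):
    f=lambda x:sum(np.abs(render(p,parts,x,b)-m).sum()/m.sum() for p,m,b in zip(ps,masks,bs))
    best=None
    for d in (-.1,0,.1):
        r=minimize(f,np.array(x0)+[0,0,d],method="Nelder-Mead",options=dict(initial_simplex=np.array(x0)+[0,0,d]+np.array([[0,0,0],[.01,0,0],[0,.01,0],[0,0,.15]]),xatol=1e-4,fatol=1e-5))
        if best is None or r.fun<best.fun: best=r
    return best
E
python3 - <<'E'
from fit import *
P=[eyes.camera("scene"),eyes.camera("top")]
bl=[(222,262,316,304),(298,202,350,264)];bj=[(164,128,284,226),(190,160,256,260)]
def lm(p,b):
    g=p["pixels"][b[1]:b[3],b[0]:b[2]].astype(float).min(2);return np.clip((g-110)/90,0,1)
def jm(p,b):
    a=p["pixels"][b[1]:b[3],b[0]:b[2]].astype(float);m=((a[:,:,2]-a[:,:,0]>-3)|(a.min(2)>140)).astype(np.uint8)
    cs,_=cv2.findContours(m,cv2.RETR_EXTERNAL,cv2.CHAIN_APPROX_NONE);o=np.zeros_like(m);cv2.drawContours(o,[max(cs,key=cv2.contourArea)],-1,1,-1);return o.astype(float)
M=[lm(p,b) for p,b in zip(P,bl)];J=[jm(p,b) for p,b in zip(P,bj)]
x0=list(at_z(P[1],(327,228),0)[:2])+[-.5]
for s in ([0,1],[0],[1]):
    r=fit([P[i] for i in s],[M[i] for i in s],[bl[i] for i in s],LINK+LOOP,x0);print("link",r.x,r.fun)
y0=list(at_z(P[1],(223,210),.02)[:2])+[.15]
for s in ([0,1],[0],[1]):
    r=fit([P[i] for i in s],[J[i] for i in s],[bj[i] for i in s],JIG,y0);print("jig",r.x,r.fun)
    print(" stud",pose(r.x,np.array([[-.035,0,.058]])),[proj(p,pose(r.x,np.array([[-.035,0,.058]]))[0]) for p in P])
# bright head centroid in the top picture
cv2.imwrite("pics/dbg.png",np.hstack([cv2.resize(np.hstack([J[0],render(P[0],JIG,r.x,bj[0])]),(800,327)) ])*255)
E
```

```text
link [ 0.5128724  -0.13200626 -0.49966998] 0.4977788636736604
link [ 0.51368258 -0.13119079 -0.50685648] 0.18576112237395478
link [ 0.51259066 -0.13218123 -0.49725732] 0.2982534256105732
jig [0.56582571 0.13492767 0.20460573] 0.7538684842999983
 stud [[0.53155577 0.12781633 0.058     ]] [array([210.1749152, 172.3157253]), array([222.52725184, 223.42207391])]
jig [0.56734315 0.13601097 0.2118695 ] 0.38411956227421923
 stud [[0.53312577 0.12865089 0.058     ]] [array([210.66606331, 171.77771071]), array([222.20865084, 222.78481675])]
jig [0.56545395 0.13398414 0.20518381] 0.36306058755682197
 stud [[0.53118812 0.12685299 0.058     ]] [array([210.23533839, 172.67221022]), array([222.9093344, 223.5771014])][ WARN:0@1.965] global loadsave.cpp:1063 imwrite_ Unsupported depth image for selected encoder is fallbacked to CV_8U.
```

Emit:
arm_command --steps '[{"slide":[0.02,-0.05,0],"rot":[0,0,-0.6],"grip":1},{"slide":[0.02,-0.05,0],"rot":[0,0,-0.6],"grip":1},{"slide":[0.02,-0.05,0],"rot":[0,0,-0.6],"grip":1},{"slide":[0.02,-0.05,0],"rot":[0,0,-0.6],"grip":1},{"slide":[0.02,-0.05,0],"rot":[0,0,-0.6],"grip":1},{"slide":[0.02,-0.05,0],"rot":[0,0,-0.6],"grip":1},{"slide":[0.02,-0.05,0],"rot":[0,0,-0.6],"grip":1},{"slide":[0.02,-0.05,0],"rot":[0,0,-0.4],"grip":1}]'

```text
time: 2.4
ee_pos: [0.4158, 0.1689, 0.2229]
eef_rot: [0.248, 0.969, 0.0, 0.0]
ft_force: [0.8, 1.7, 0.9]
width: 0.087
grip_force: 0.0
```

```bash
python3 - <<'E'
from h import *
p=eyes.camera("wrist");save(p,"w1.png")
print(np.round(p["pose"],3).tolist(),np.round(p["intrinsics"],1).tolist())
for t in ["jig","stud","link"]: print(t,[(np.round(d["bbox"]).tolist(),round(d["conf"],2)) for d in eyes.look_for(t,p)][:3])
np.save("w1.npy",p["pixels"])
import pickle;pickle.dump(p,open("w1.pkl","wb"))
E
```

```text
[[0.481, 0.839, 0.256, 0.345], [0.877, -0.46, -0.139, 0.207], [0.001, 0.291, -0.957, 0.386], [0.0, 0.0, 0.0, 1.0]] [[325.2, 0.0, 280.5], [0.0, 325.2, 213.4], [0.0, 0.0, 1.0]]
jig [([234.0, 214.0, 375.0, 349.0], 0.62)]
stud [([230.0, 213.0, 377.0, 346.0], 0.72)]
link [([233.0, 214.0, 375.0, 348.0], 0.66)]
```

View pics/w1.png

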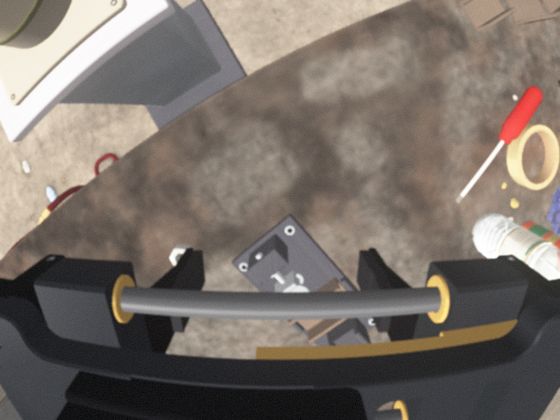

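```bash
cat >> h.py <<'E'
def wray(p,uv,z):
    K=p["intrinsics"];T=np.array(p["pose"]);a=np.array([uv[0]-K[0][2],uv[1]-K[1][2]]);r=np.linalg.norm(a);t=r/K[0][0]
    d=T[:3,:3]@np.r_[np.sin(t)*a/r,np.cos(t)];return T[:3,3]+d*(z-T[2,3])/d[2]
E
python3 - <<'E'
from h import *
import pickle
w=pickle.load(open("w1.pkl","rb"))
t=eyes.camera("top");s=eyes.camera("scene")
z=.015
f=lambda a:np.round(np.array(a)[:2],4)
print("wrist bolts",f(wray(w,(290,230),z)),f(wray(w,(240,267),z)))
print("top bolts",f(at_z(t,(215.3,248.1),z)),f(at_z(t,(244.4,242.4),z)))
print("scene bolt",f(at_z(s,(164+131*.3,130+271*.3),z)),f(at_z(s,(164+51*.3,130+207*.3),z)))
def head(p,b,thr):
    g=p["pixels"][b[1]:b[3],b[0]:b[2]].min(2);m=(g>thr).astype(np.uint8)
    cs,_=cv2.findContours(m,cv2.RETR_EXTERNAL,cv2.CHAIN_APPROX_NONE);c=max(cs,key=cv2.contourArea);(x,y),r=cv2.minEnclosingCircle(c)
    return (x+b[0],y+b[1]),r,cv2.boundingRect(c)
h=head(t,(212,212,234,231),120);print("head top",h,f(at_z(t,h[0],.058)), .016*416/1.04)
print("head scene",f(at_z(s,(164+157*.3,130+141*.3),.058)))
E
```

```text
wrist bolts [0.4685 0.153 ] [0.4823 0.0735]
top bolts [0.4663 0.152 ] [0.4825 0.0769]
scene bolt [0.4849 0.0767] [0.4663 0.1495]
head top ((224.4166669845581, 224.4166669845581), 8.632243156433105, (4, 5, 16, 14)) [0.5292 0.123 ] 6.4
head scene [0.5332 0.1269]
```

Emit:
arm_command --steps '[{"slide":[0.013,-0.05,0],"rot":[0,0,0]},{"slide":[0.013,-0.05,0]},{"slide":[0.013,-0.05,0]},{"slide":[0.013,-0.05,0]},{"slide":[0.015,-0.05,-0.03]},{"slide":[0.015,-0.05,-0.03]},{"slide":[0.015,0,-0.03]},{"slide":[0,0,-0.02]}]'

```text
schema error: expected keys rot, slide, grip
```

Emit:
arm_command --steps '[{"slide":[0.013,-0.05,0],"rot":[0,0,0],"grip":1},{"slide":[0.013,-0.05,0],"rot":[0,0,0],"grip":1},{"slide":[0.013,-0.05,0],"rot":[0,0,0],"grip":1},{"slide":[0.013,-0.05,0],"rot":[0,0,0],"grip":1},{"slide":[0.015,-0.05,-0.03],"rot":[0,0,0],"grip":1},{"slide":[0.015,-0.051,-0.03],"rot":[0,0,0],"grip":1},{"slide":[0.015,0,-0.04],"rot":[0,0,0],"grip":1},{"slide":[0,0,-0.03],"rot":[0,0,0],"grip":1}]'

```text
time: 3.7
ee_pos: [0.513, -0.1294, 0.0906]
eef_rot: [0.247, 0.969, -0.0, -0.001]
ft_force: [-0.0, 1.0, -0.4]
width: 0.0868
grip_force: 0.0
```

```bash
python3 - <<'E'
from h import *
s=sensors.read_state();q=s["eef_rot"];from scipy.spatial.transform import Rotation as R
M=R.from_quat(q).as_matrix();print(s["time"],s["ee_pos"],M.round(3).tolist(),np.degrees(np.arctan2(M[1,0],M[0,0]))-180,s["joint_positions"].round(2) if hasattr(s["joint_positions"],"round") else s["joint_positions"])
p=eyes.camera("wrist");save(p,"w2.png")
E
```

```text
3.7 [ 0.51295054 -0.12938219  0.0906128 ] [[-0.878, 0.479, -0.001], [0.479, 0.878, -0.0], [0.001, -0.001, -1.0]] -28.611900574140037 [-0.38  0.27  0.62  1.9  -0.18  1.03  1.39]
```

View pics/w2.png

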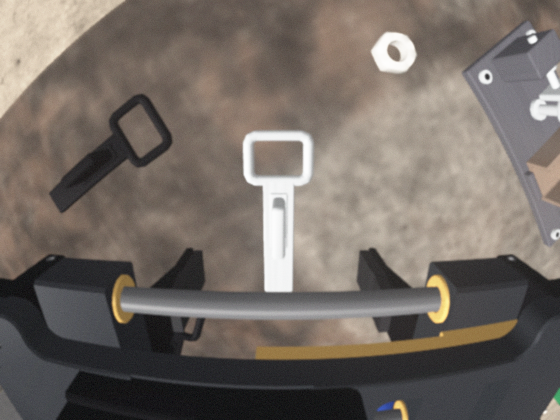

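```bash
python3 - <<'E'
from h import *
p=eyes.camera("wrist")
for uv,z,e in(((278,158),.004,(-49.5,0)),((278,137),.004,(-67,0)),((277.5,185),.004,(-32,0)),((279,213),.04,None)):
    W=wray(p,uv,z);c,s=np.cos(-.5),np.sin(-.5);d=W[:2]-[.513,-.132]
    print(W.round(4),"link frame mm",np.round([1e3*(c*d[0]+s*d[1]),1e3*(-s*d[0]+c*d[1])],1),e)
E
```

```text
[ 0.466  -0.1072  0.004 ] link frame mm [-53.2  -0.8] (-49.5, 0)
[ 0.4519 -0.0995  0.004 ] link frame mm [-69.2  -0.8] (-67, 0)
[ 0.4842 -0.1176  0.004 ] link frame mm [-32.1  -1.2] (-32, 0)
[ 0.4953 -0.1221  0.04  ] link frame mm [-20.3   0.3] None
```

Emit:
arm_command --newtons 60 --steps '[{"slide":[0,0,-0.02],"rot":[0,0,0],"grip":1},{"slide":[0,0,-0.02],"rot":[0,0,0],"grip":1},{"slide":[0,0,-0.02],"rot":[0,0,0],"grip":1},{"slide":[0,0,-0.01],"rot":[0,0,0],"grip":1},{"slide":[0,0,-0.008],"rot":[0,0,0],"grip":1},{"slide":[0,0,0],"rot":[0,0,0],"grip":1},{"slide":[0,0,0],"rot":[0,0,0],"grip":0.3},{"slide":[0,0,0],"rot":[0,0,0],"grip":0.3}]'

```text
time: 4.8
ee_pos: [0.5126, -0.1305, 0.0151]
eef_rot: [0.248, 0.969, 0.0, 0.0]
ft_force: [0.4, 0.0, 0.6]
width: 0.0742
grip_force: 0.0
```

Emit:
arm_command --newtons 60 --steps '[{"slide":[0.001,-0.001,-0.003],"rot":[0,0,0],"grip":0.3},{"slide":[0,0,0],"rot":[0,0,0],"grip":0.3},{"slide":[0,0,0],"rot":[0,0,0],"grip":0},{"slide":[0,0,0],"rot":[0,0,0],"grip":0},{"slide":[0,0,0],"rot":[0,0,0],"grip":0},{"slide":[0,0,0],"rot":[0,0,0],"grip":0},{"slide":[0,0,0],"rot":[0,0,0],"grip":0},{"slide":[0,0,0],"rot":[0,0,0],"grip":0}]'

```text
time: 5.8
ee_pos: [0.5133, -0.1315, 0.0116]
eef_rot: [0.248, 0.969, 0.0, 0.0]
ft_force: [-1.1, 0.0, -0.1]
width: 0.0099
grip_force: 60.0
```

Emit:
arm_command --steps '[{"slide":[0,0,0.03],"rot":[0,0,0],"grip":0},{"slide":[0,0,0.05],"rot":[0,0,0],"grip":0},{"slide":[0.01,0.044,0.03],"rot":[0,0,6.75],"grip":0},{"slide":[0.01,0.044,0.02],"rot":[0,0,6.75],"grip":0},{"slide":[0.01,0.044,0.02],"rot":[0,0,6.75],"grip":0},{"slide":[0.01,0.044,0.01],"rot":[0,0,6.75],"grip":0},{"slide":[0.01,0.044,0],"rot":[0,0,6.75],"grip":0},{"slide":[0.008,0.044,0],"rot":[0,0,6.75],"grip":0}]'

```text
time: 6.8
ee_pos: [0.5713, 0.1339, 0.1714]
eef_rot: [-0.105, 0.995, 0.0, -0.0]
ft_force: [1.1, -0.6, -2.1]
width: 0.0095
grip_force: 60.0
```

Emit:
arm_command --steps '[{"slide":[0,0,0],"rot":[1.2,-5.6,0],"grip":0},{"slide":[0,0,0],"rot":[1.2,-5.6,0],"grip":0},{"slide":[0,0,0],"rot":[1.2,-5.6,0],"grip":0},{"slide":[0,0,0],"rot":[1.2,-5.6,0],"grip":0},{"slide":[0,0,0],"rot":[1.2,-5.6,0],"grip":0},{"slide":[0,0,0],"rot":[1.2,-5.6,0],"grip":0},{"slide":[0,0,0],"rot":[0.4,-2.0,0],"grip":0},{"slide":[0,0,0],"rot":[0,0,0],"grip":0}]'

```text
time: 7.8
ee_pos: [0.5703, 0.132, 0.1706]
eef_rot: [-0.098, 0.945, 0.033, 0.31]
ft_force: [-0.2, 0.7, -2.2]
width: 0.0094
grip_force: 60.0
```

```bash
cat > st.py <<'E'
from h import *
from scipy.spatial.transform import Rotation as R
PSI=np.radians(11.8);S=np.array([.532,.127]);OFF=np.array([0,0,.0116])
def st(pr=True,psi=PSI,S=S):
    s=sensors.read_state();M=R.from_quat(s["eef_rot"]).as_matrix()
    L=np.c_[-M[:,0],M[:,1],-M[:,2]]  # link axes: x=-tool x, y=tool y, z=-tool z
    L[:,1]=np.cross(L[:,2],L[:,0])
    O=np.array(s["ee_pos"])-L@OFF
    yaw=np.degrees(np.arctan2(L[1,0],L[0,0]));til=np.degrees(np.arcsin(L[2,0]));roll=np.degrees(np.arcsin(L[2,1]))
    J=np.array([[np.cos(psi),np.sin(psi),0],[-np.sin(psi),np.cos(psi),0],[0,0,1]])
    jig=lambda W:(J@(W-np.r_[S,0])*1e3+[-35,0,0]).round(1)
    N=O+L@[-.067,0,.004]
    if pr:
        print("t",round(s["time"],2),"tcp",np.round(s["ee_pos"],4),"yaw %.1f tilt %.1f roll %.1f"%(yaw,til,roll),"nose jig",jig(N),"org jig",jig(O),"F jig",(J@np.array(s["ft_force"])).round(1),"q",np.round(s["joint_positions"],2),"w",round(s["width"],4))
    return O,L,N
E
python3 - <<'E'
from st import *
O,L,N=st()
P=[eyes.camera("scene"),eyes.camera("top")]
def c(p,b,z): 
    im=np.ascontiguousarray(cv2.resize(p["pixels"][b[1]:b[3],b[0]:b[2],::-1],(400,300),interpolation=cv2.INTER_CUBIC))
    k=400/(b[2]-b[0])
    for X in (O+L@[-.067,-.019,.004],O+L@[-.067,.019,.004],O+L@[-.032,-.019,.004],O+L@[.065,0,0]):
        u=(proj(p,X)-[b[0],b[1]]+.5)*k;cv2.circle(im,(int(u[0]),int(u[1])),2,(0,0,255),-1)
    return im
cv2.imwrite("pics/c2.png",np.hstack([c(P[0],(150,90,290,195),0),c(P[1],(164,162,284,252),0)]))
E
```

```text
t 7.8 tcp [0.5703 0.132  0.1706] yaw 11.7 tilt 36.3 roll 0.1 nose jig [-46.   -2.9 124.9] org jig [ 10.4  -2.9 161.3] F jig [-0.   0.7 -2.2] q [-0.7  -0.13  0.32  2.23  0.32  0.43  1.16] w 0.0094
```

View pics/c2.png

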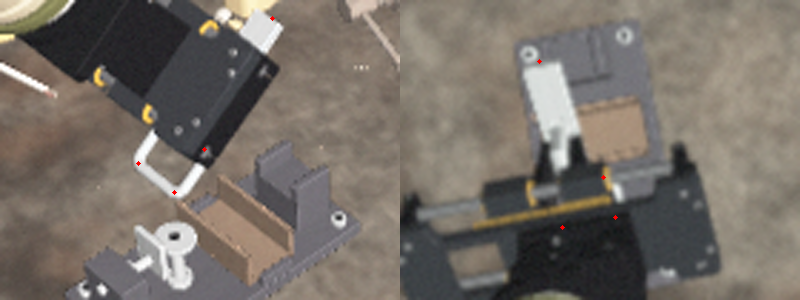

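Emit:
arm_command --steps '[{"slide":[0.001,0.003,-0.01],"rot":[0,0,0],"grip":0},{"slide":[0,0,-0.015],"rot":[0,0,0],"grip":0},{"slide":[0,0,-0.015],"rot":[0,0,0],"grip":0},{"slide":[0,0,-0.005],"rot":[0,0,0],"grip":0},{"slide":[0,0,0],"rot":[0,0,0],"grip":0},{"slide":[0,0,0],"rot":[0,0,0],"grip":0},{"slide":[0,0,0],"rot":[0,0,0],"grip":0},{"slide":[0,0,0],"rot":[0,0,0],"grip":0}]'

```text
time: 8.9
ee_pos: [0.5724, 0.1356, 0.1269]
eef_rot: [-0.098, 0.945, 0.034, 0.311]
ft_force: [0.4, 0.2, -2.2]
width: 0.0096
grip_force: 60.0
```

```bash
python3 - <<'E'
from st import *
O,L,N=st()
p=eyes.camera("scene");b=(180,138,260,198)
im=np.ascontiguousarray(cv2.resize(p["pixels"][b[1]:b[3],b[0]:b[2],::-1],(800,600),interpolation=cv2.INTER_CUBIC))
dot=lambda X,c:cv2.circle(im,tuple(int(v) for v in (proj(p,X)-[b[0],b[1]]+.5)*10),3,c,-1)
for y in(-.023,-.012,0,.012,.023): dot(O+L@[-.067,y,.004],(0,0,255))
for a in np.linspace(0,6.28,24): dot([S[0]+.016*np.cos(a),S[1]+.016*np.sin(a),.058],(0,255,0))
ex=np.array([np.cos(PSI),np.sin(PSI)]);ey=np.array([-ex[1],ex[0]])
for y in(-.015,.015): dot(np.r_[S-.018*ex+y*ey,.074],(255,0,0))
cv2.imwrite("pics/c3.png",im)
E
```

```text
t 8.9 tcp [0.5724 0.1356 0.1269] yaw 11.7 tilt 36.4 roll 0.2 nose jig [-43.1   0.2  81. ] org jig [ 13.2   0.2 117.6] F jig [ 0.4  0.1 -2.2] q [-0.69 -0.05  0.32  2.27  0.35  0.31  1.11] w 0.0096
```

View pics/c3.png

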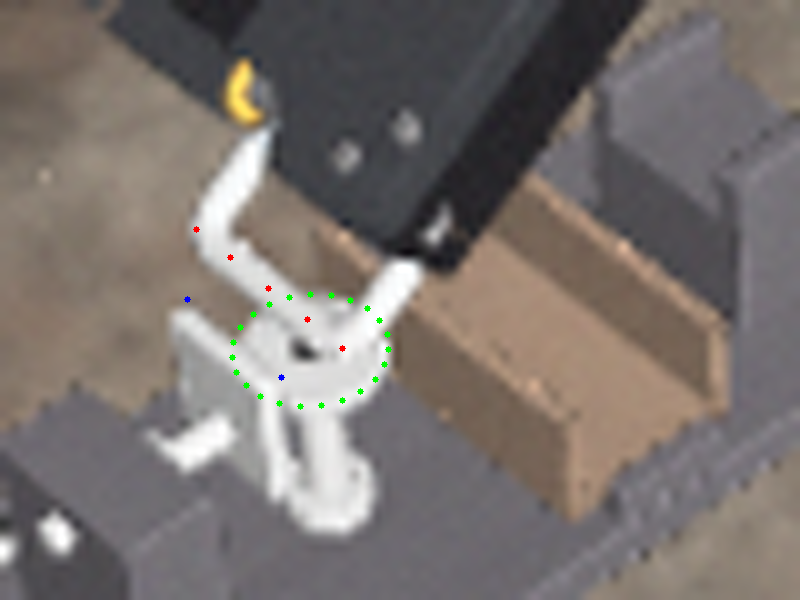

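Emit:
arm_command --steps '[{"slide":[0,0,-0.005],"rot":[0,0,0],"grip":0},{"slide":[0,0,-0.005],"rot":[0,0,0],"grip":0},{"slide":[0,0,-0.004],"rot":[0,0,0],"grip":0},{"slide":[0,0,0],"rot":[0,0,0],"grip":0},{"slide":[-0.0029,-0.0006,0],"rot":[0,0,0],"grip":0},{"slide":[-0.0029,-0.0006,0],"rot":[0,0,0],"grip":0},{"slide":[-0.0029,-0.0006,0],"rot":[0,0,0],"grip":0},{"slide":[0,0,0],"rot":[0,0,0],"grip":0}]'

```text
time: 9.95
ee_pos: [0.5637, 0.1338, 0.113]
eef_rot: [-0.098, 0.945, 0.034, 0.311]
ft_force: [3.7, -0.1, -3.7]
width: 0.0097
grip_force: 60.0
```

```bash
python3 -c "
from st import *
st()"
```

```text
t 9.95 tcp [0.5637 0.1338 0.113 ] yaw 11.7 tilt 36.5 roll 0.2 nose jig [-51.9   0.3  67.1] org jig [  4.3   0.2 103.7] F jig [ 3.6 -0.9 -3.7] q [-0.69 -0.04  0.31  2.3   0.4   0.28  1.06] w 0.0097
```

Emit:
arm_command --steps '[{"slide":[-0.0027,-0.0006,0],"rot":[0,0,0],"grip":0},{"slide":[-0.0027,-0.0006,0],"rot":[0,0,0],"grip":0},{"slide":[0,0,0],"rot":[0,0,0],"grip":0},{"slide":[0,0,0],"rot":[0,0,0],"grip":0},{"slide":[0,0,-0.003],"rot":[0,0,0],"grip":0},{"slide":[0,0,-0.003],"rot":[0,0,0],"grip":0},{"slide":[0,0,0],"rot":[0,0,0],"grip":0},{"slide":[0,0,0],"rot":[0,0,0],"grip":0}]'

```text
time: 10.95
ee_pos: [0.5582, 0.1327, 0.1064]
eef_rot: [-0.098, 0.945, 0.034, 0.311]
ft_force: [4.5, 2.1, -0.8]
width: 0.0097
grip_force: 60.0
```

```bash
python3 - <<'E'
from st import *
O,L,N=st()
p=eyes.camera("scene");b=(180,138,260,198)
im=np.ascontiguousarray(cv2.resize(p["pixels"][b[1]:b[3],b[0]:b[2],::-1],(800,600),interpolation=cv2.INTER_CUBIC))
dot=lambda X,c:cv2.circle(im,tuple(int(v) for v in (proj(p,X)-[b[0],b[1]]+.5)*10),3,c,-1)
for y in(-.023,-.012,0,.012,.023): dot(O+L@[-.067,y,.004],(0,0,255))
for a in np.linspace(0,6.28,24): dot([S[0]+.016*np.cos(a),S[1]+.016*np.sin(a),.058],(0,255,0))
cv2.imwrite("pics/c4.png",im)
E
```

```text
t 10.95 tcp [0.5582 0.1327 0.1064] yaw 11.7 tilt 36.4 roll 0.2 nose jig [-57.6   0.3  60.6] org jig [-1.3  0.2 97.1] F jig [ 4.8  1.2 -0.8] q [-0.68 -0.04  0.31  2.31  0.43  0.26  1.03] w 0.0097
```

View pics/c4.png

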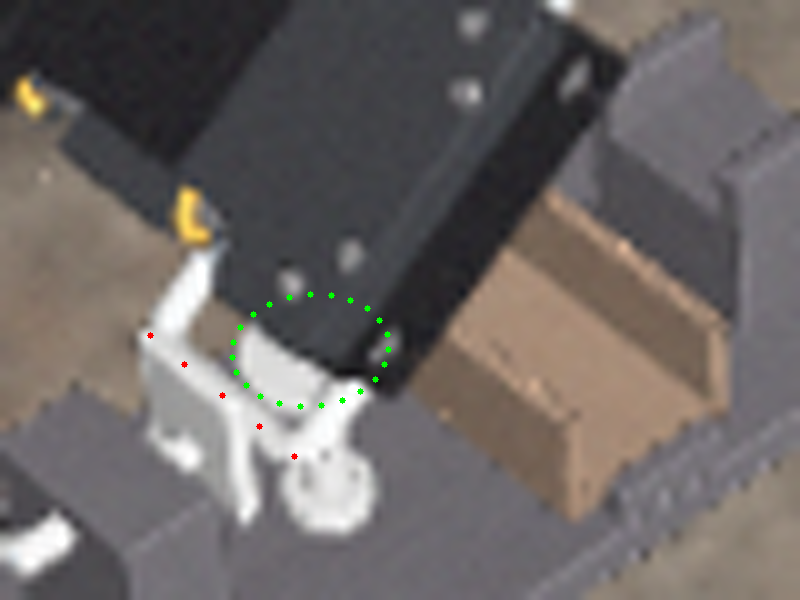

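Emit:
arm_command --steps '[{"slide":[0,0,-0.002],"rot":[0,0,0],"grip":0},{"slide":[0,0,-0.002],"rot":[0,0,0],"grip":0},{"slide":[0,0,-0.002],"rot":[0,0,0],"grip":0},{"slide":[0,0,-0.002],"rot":[0,0,0],"grip":0},{"slide":[0,0,-0.002],"rot":[0,0,0],"grip":0},{"slide":[0,0,-0.002],"rot":[0,0,0],"grip":0},{"slide":[0,0,0],"rot":[0,0,0],"grip":0},{"slide":[0,0,0],"rot":[0,0,0],"grip":0}]'

```text
time: 12.0
ee_pos: [0.5582, 0.1326, 0.0944]
eef_rot: [-0.098, 0.945, 0.034, 0.311]
ft_force: [4.2, 1.3, 0.3]
width: 0.01
grip_force: 60.0
```

```bash
python3 -c "
from st import *
st()"
```

```text
t 12.0 tcp [0.5582 0.1326 0.0944] yaw 11.7 tilt 36.4 roll 0.2 nose jig [-57.6   0.2  48.5] org jig [-1.3  0.1 85.1] F jig [4.3 0.4 0.3] q [-0.68 -0.02  0.31  2.32  0.45  0.23  1.  ] w 0.01
```

Emit:
arm_command --steps '[{"slide":[0,0,-0.002],"rot":[0,0,0],"grip":0},{"slide":[0.002,0.0004,0],"rot":[0,0,0],"grip":0},{"slide":[0.002,0.0004,0],"rot":[0,0,0],"grip":0},{"slide":[0.002,0.0004,0],"rot":[0,0,0],"grip":0},{"slide":[0.002,0.0004,0],"rot":[0,0,0],"grip":0},{"slide":[0.002,0.0004,0],"rot":[0,0,0],"grip":0},{"slide":[0.0015,0.0003,0],"rot":[0,0,0],"grip":0},{"slide":[0,0,0],"rot":[0,0,0],"grip":0}]'

```text
time: 13.0
ee_pos: [0.5693, 0.1344, 0.092]
eef_rot: [-0.098, 0.945, 0.033, 0.31]
ft_force: [-0.8, 0.3, -2.5]
width: 0.0097
grip_force: 60.0
```

```bash
python3 - <<'E'
from st import *
O,L,N=st()
p=eyes.camera("scene");b=(180,138,260,198)
im=np.ascontiguousarray(cv2.resize(p["pixels"][b[1]:b[3],b[0]:b[2],::-1],(800,600),interpolation=cv2.INTER_CUBIC))
dot=lambda X,c:cv2.circle(im,tuple(int(v) for v in (proj(p,X)-[b[0],b[1]]+.5)*10),3,c,-1)
for y in(-.023,-.012,0,.012,.023): dot(O+L@[-.067,y,.004],(0,0,255))
cv2.imwrite("pics/c5.png",im)
E
```

```text
t 13.0 tcp [0.5693 0.1344 0.092 ] yaw 11.7 tilt 36.3 roll 0.1 nose jig [-46.5  -0.3  46.2] org jig [ 9.9 -0.3 82.7] F jig [-0.7  0.5 -2.5] q [-0.67  0.01  0.31  2.3   0.41  0.22  1.04] w 0.0097
```

View pics/c5.png

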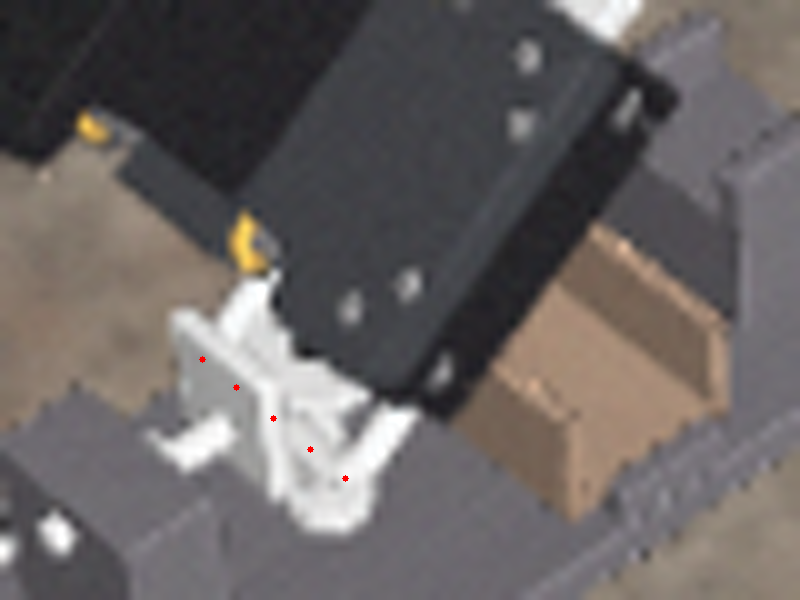

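Emit:
arm_command --steps '[{"slide":[0.001,0.0003,0],"rot":[0,0,0],"grip":0},{"slide":[0.0046,0.001,-0.0057],"rot":[-1.29,6.17,0],"grip":0},{"slide":[0.0038,0.0008,-0.0059],"rot":[-1.23,5.87,0],"grip":0},{"slide":[0.0032,0.0007,-0.0063],"rot":[-1.23,5.87,0],"grip":0},{"slide":[0.0025,0.0005,-0.0066],"rot":[-1.23,5.87,0],"grip":0},{"slide":[0,0,0],"rot":[0,0,0],"grip":0},{"slide":[0,0,0],"rot":[0,0,0],"grip":0},{"slide":[0,0,0],"rot":[0,0,0],"grip":0}]'

```text
time: 14.05
ee_pos: [0.5841, 0.1378, 0.0681]
eef_rot: [-0.102, 0.989, 0.012, 0.106]
ft_force: [-0.9, -0.6, -3.1]
width: 0.0095
grip_force: 60.0
```

```bash
python3 -c "
from st import *
O,L,N=st()
p=eyes.camera('top')
# bay cheeks and tail edges: brightness profile across tail, near jig x of tail end
ex=np.array([np.cos(PSI),np.sin(PSI)]);ey=np.array([-ex[1],ex[0]])
T=O+L@[.055,0,.008]
print('tail pred px',proj(p,T),[proj(p,O+L@[.055,y,.008]).round(1).tolist() for y in(-.012,.012)])
a=[int(v) for v in proj(p,T)]
print(p['pixels'][a[1]-3:a[1]+4,a[0]-10:a[0]+11].min(2))
"
```

```text
t 14.05 tcp [0.5841 0.1378 0.0681] yaw 11.7 tilt 12.2 roll 0.1 nose jig [-45.7   0.   46.5] org jig [20.7 -0.  56.8] F jig [-1.  -0.4 -3.1] q [-0.6   0.28  0.31  1.92 -0.1   0.75  1.54] w 0.0095
tail pred px [213.80063292 180.28462503] [[218.6, 179.4], [209.0, 181.2]]
[[186 199 142 115 121 112 133 155 181 193 197 203 207 223 232 236 177 125
  101 111 118]
 [153 209 152 114 116 118 175 206 222 225 228 229 226 229 231 235 185 129
  103 110 115]
 [192 198 138 112 116 126 171 217 227 228 229 230 230 229 230 227 187 132
  104 109 115]
 [177 157 116 108 118 128 138 212 228 229 232 231 229 230 229 226 201 143
  113 106 114]
 [127 120 110 110 115 125 130 216 230 227 230 230 229 228 229 228 226 164
  121 108 112]
 [117 113 113 105 112 121 129 213 229 228 230 230 228 230 230 230 234 179
  126 103 113]
 [112 118 114 100 107 119 125 188 221 229 229 229 231 228 230 230 231 182
  128 102 109]]
```

Emit:
arm_command --steps '[{"slide":[0.001,0.0002,-0.0034],"rot":[-0.61,2.94,0],"grip":0},{"slide":[0.0009,0.0002,-0.0034],"rot":[-0.61,2.94,0],"grip":0},{"slide":[0.0007,0.0001,-0.0035],"rot":[-0.61,2.94,0],"grip":0},{"slide":[0,0,0],"rot":[0,0,0],"grip":0},{"slide":[0.0003,0.0001,-0.0017],"rot":[-0.3,1.47,0],"grip":0},{"slide":[0.0002,0,-0.0018],"rot":[-0.34,1.6,0],"grip":0},{"slide":[0,0,0],"rot":[0,0,0],"grip":0},{"slide":[0,0,0],"rot":[0,0,0],"grip":0}]'

```text
time: 15.1
ee_pos: [0.5879, 0.1385, 0.0542]
eef_rot: [-0.102, 0.995, 0.001, -0.0]
ft_force: [1.2, 0.1, -2.0]
width: 0.0094
grip_force: 60.0
```

```bash
python3 -c "
from st import *
st()"
```

```text
t 15.1 tcp [0.5879 0.1385 0.0542] yaw 11.7 tilt 0.0 roll 0.1 nose jig [-44.9  -0.   46.6] org jig [22.1 -0.1 42.6] F jig [ 1.2 -0.2 -2. ] q [-0.55  0.44  0.3   1.71 -0.15  1.01  1.58] w 0.0094
```

Emit:
arm_command --steps '[{"slide":[-0.0012,-0.0002,0],"rot":[0,0,0],"grip":0},{"slide":[0,0,-0.0005],"rot":[0,0,0],"grip":0},{"slide":[0,0,-0.0005],"rot":[0,0,0],"grip":0},{"slide":[0,0,0],"rot":[0,0,0],"grip":0},{"slide":[0,0,0],"rot":[0,0,0],"grip":0},{"slide":[0,0,0],"rot":[0,0,0],"grip":0},{"slide":[0,0,0],"rot":[0,0,0],"grip":0},{"slide":[0,0,0],"rot":[0,0,0],"grip":0}]'

```text
time: 16.1
ee_pos: [0.5866, 0.1385, 0.0536]
eef_rot: [-0.102, 0.995, 0.001, -0.0]
ft_force: [-4.0, -0.7, 5.7]
width: 0.0097
grip_force: 60.0
```

```bash
python3 -c "
from st import *
st()"
```

```text
t 16.1 tcp [0.5866 0.1385 0.0536] yaw 11.7 tilt -0.0 roll 0.2 nose jig [-46.2   0.1  46. ] org jig [20.8  0.1 42. ] F jig [-4.1  0.1  5.7] q [-0.55  0.44  0.3   1.72 -0.15  1.01  1.58] w 0.0097
```

Emit:
arm_command --steps '[{"slide":[0,0,0],"rot":[0,0,0],"grip":0.5},{"slide":[0,0,0],"rot":[0,0,0],"grip":0.5},{"slide":[0,0,0],"rot":[0,0,0],"grip":0.5},{"slide":[0,0,0],"rot":[0,0,0],"grip":0.5},{"slide":[0,0,0.01],"rot":[0,0,0],"grip":0.5},{"slide":[0,0,0.02],"rot":[0,0,0],"grip":0.5},{"slide":[0,0,0.03],"rot":[0,0,0],"grip":0.5},{"slide":[0,0,0.04],"rot":[0,0,0],"grip":0.5}]'

```text
time: 17.1
ee_pos: [0.5865, 0.1383, 0.1553]
eef_rot: [-0.102, 0.995, 0.001, -0.0]
ft_force: [0.1, 0.3, -0.7]
width: 0.0437
grip_force: 0.0
```

Emit:
arm_command --steps '[{"slide":[-0.02,-0.03,0.03],"rot":[0,0,0],"grip":0.5},{"slide":[-0.02,-0.05,0.03],"rot":[0,0,0],"grip":0.5},{"slide":[-0.01,-0.05,0.02],"rot":[0,0,0],"grip":0.5},{"slide":[0,-0.05,0],"rot":[0,0,0],"grip":0.5},{"slide":[0,-0.05,0],"rot":[0,0,0],"grip":0.5},{"slide":[0,-0.05,0],"rot":[0,0,0],"grip":0.5},{"slide":[0,-0.02,0],"rot":[0,0,0],"grip":0.5},{"slide":[0,0,0],"rot":[0,0,0],"grip":0.5}]'

```text
time: 18.1
ee_pos: [0.5364, -0.1634, 0.2347]
eef_rot: [-0.101, 0.995, 0.001, 0.001]
ft_force: [0.3, 0.3, -0.0]
width: 0.0434
grip_force: 0.0
```

```bash
python3 - <<'E'
from fit import *
P=[eyes.camera("scene"),eyes.camera("top")]
s=sensors.read_state();print(s["time"],s["ee_pos"],s["width"])
def c(p,b): return cv2.resize(p["pixels"][b[1]:b[3],b[0]:b[2],::-1],(400,600) if p is P[1] else (400,300),interpolation=cv2.INTER_CUBIC)
sc=P[0]["pixels"][:,:,::-1]
a=np.vstack([cv2.resize(sc[130:220,164:284],(400,300),interpolation=cv2.INTER_CUBIC),cv2.resize(sc,(400,300))])
t=cv2.resize(P[1]["pixels"][162:258,192:256,::-1],(400,600),interpolation=cv2.INTER_CUBIC)
cv2.imwrite("pics/fin.png",np.hstack([a,t]))
E
```

```text
18.2 [ 0.53699427 -0.16044231  0.23404795] 0.04355880467960319
```

View pics/fin.png

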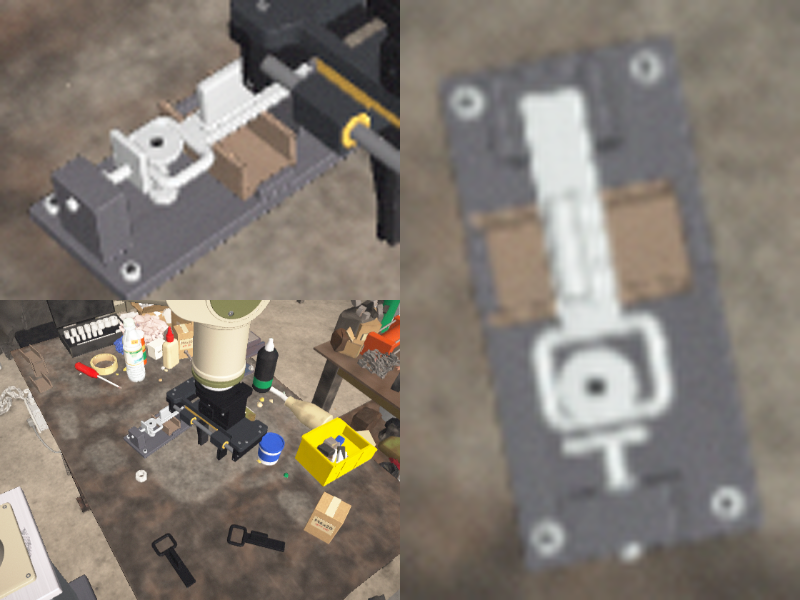

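The last picture shows the link flat and straight over the offcut. The stud head is inside the eye (scene crop at about 157,142), the gate is shut, the tail is in its bay, and the bystanders have not moved.

```bash
python3 -c "
from bench import order
print(order.close_job())"
```

```text
the job is handed in; nothing more can be done
None
```

The job is handed in at about 18 s on the robot's clock: the keeper link lies flat under the stud head with its tail in the bay, the gate is shut, the gripper is clear, and nothing else on the bench was moved.

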